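# Set the slant of culture tubes with a pendulum angle gauge

## Task

Take the blue angle gauge from its grey stand and slide it down into the black slot on the tray of culture tubes until it is fully home, its dial still facing the robot's side and the tray still down. Then lift the end of the tray that has the red handle until the gauge's pointer settles on the red mark, and finish there, the fingers still holding the tray up at that slant, gauge seated and nothing propping it. Leave the bottles and other things on the bench alone.

Things in the scene. Friction and masses are not known exactly. Their poses are not given: they have to be found in the camera images.
- slant_base: fixed grey base plate of the slant bench, 170 x 300 x 10 mm (x, y, z), origin at the centre of its underside on the worktop; its -x side is the front and faces the robot roughly. Carries the hinged tray. Its place and yaw change from start to start.
- tray (a joint): angle of the aluminium tray in rad: 0 = lying level, grows as its handle end (towards the base's -y) is lifted, up to 0.7. Tray 140 (x) x 262 (y) x 8 mm with three green-capped culture tubes fixed on it. The hinge line runs along the base's x at y = +135, z = 29 mm. The hinge is loose and damped: let go, the tray sinks back to 0.
- tray_hinge (a point): middle of the tray's hinge line; axes as the tray's (x along the hinge line, away from the robot, -y towards the handle, z out of the tray's upper face).
- tray_handle (a point): centre of the red round handle bar, 14 mm thick and 60 mm long along the tray's x, on a thin 8 mm post in its middle, 56 mm above the tray's upper face, 255 mm from the hinge line. It moves with the tray on an arc about the hinge line. Lifting it takes about 4 N. Nothing stands within 40 mm of it sideways at its height.
- slot_floor (a point): centre of the floor of the black slot on the tray, its axes as the tray's (z out of the tray). The slot is 12 mm wide (x) and 82 mm long (y), 22 mm deep, with flared lips up to 30 mm above its floor. It is near the front, hinge end of the tray.
- gauge: loose blue pendulum angle gauge: upright slab 10 mm thick (its x), 80 wide (y), 115 tall, with a black grip tab on top (34 wide, 10 thick) up to 150 mm; 0.2 to 0.33 kg. Origin at the middle of its lower edge, z up; white dial (radius 38, centre 72 mm up) on its -x face, towards the robot. Starts upright in the stand. Seated with the dial to the front, its axes agree with slot_floor's.
- gauge_foot (a point): centre of the gauge's lower edge; coincides with slot_floor when the gauge is fully home.
- gauge_grip (a point): centre of the gauge's black grip tab, 134 mm above its lower edge; take it across its 10 mm thickness. The tab is free from 115 to 150 mm.
- pointer (a joint): angle of the thin black pendulum pointer on the dial in rad, pivot at the dial's centre: 0 = pointing to the gauge's lower edge, positive = tip swung to the gauge's +y. It hangs freely by gravity, swings a few times and settles in about a second; raising the tray by an angle moves its rest by the same angle to +.
- mark (a joint): angle of the red mark on the dial's rim in rad, same zero and sense as the pointer; it is preset anew at each start (0.2 to 0.42) and stiff. Pointer on the mark: the two joints are equal.
- pointer_tip (a point): tip of the pointer, 33 mm from the dial's centre.
- mark_tip (a point): inner tip of the red mark, 33 mm from the dial's centre.
- stand: fixed grey plastic parking stand of the gauge, 70 x 110 mm, 24 mm high, origin at the centre of its underside. Its pocket's floor is 8 mm up; it holds the gauge's lowest 16 mm with 2 to 3 mm play.
- media_bottle: bystander: clear bottle with a blue cap, 56 mm across, 107 mm high, origin under its centre.
- agar_bottle: bystander: clear bottle with a blue cap, 56 mm across, 107 mm high, origin under its centre.
- dish_colonies: bystander: open culture dish with orange colonies, 56 mm across, 13 mm high, origin under its centre.
- beaker: bystander: clear beaker, 48 mm across, 57 mm high, origin under its centre.
- timer: bystander: white lab timer, 33 x 52 x 47 mm, origin under its centre.
- marker_blue: bystander: marker pen with a blue cap lying on the top, 134 mm long along its y, 13 mm thick, origin under its centre.
Things that resemble listed ones, but are neither listed nor needed, are in the scene too. Leave any green look-alike of the gauge alone.

How it is judged (in metres and radians):
On the way:
1. the gauge is fully home in the slot, upright, while the tray lies down (horizontal distance between gauge_foot and slot_floor below 0.004 m and z of gauge_foot in the frame of slot_floor below 0.004 m and angle between the z axis of gauge and the z axis of slot_floor, either way round below 0.12 rad and angle between the x axis of gauge and the x axis of slot_floor, either way round below 0.12 rad and value of joint tray below 0.05 rad), for 0.2 s.
At the end, for the whole second after the job is handed in: gauge home in the slot (foot within 4 mm of the slot floor's centre, within 0.12 rad of its axes), pointer tip within 2.5 mm of the mark tip (about 4 degrees) and still, tray held up by the fingers (over 1 N on it) and not propped on any bystander (horizontal distance between gauge_foot and slot_floor below 0.004 m and z of gauge_foot in the frame of slot_floor below 0.004 m and angle between the z axis of gauge and the z axis of slot_floor, either way round below 0.12 rad and angle between the x axis of gauge and the x axis of slot_floor, either way round below 0.12 rad and distance between pointer_tip and mark_tip below 0.0025 m and velocity of joint pointer between -0.25 and 0.25 rad/s and value of joint tray above 0.1 rad and contact force between the fingers and tray above 1 N and contact force between tray and media_bottle below 0.2 N and contact force between tray and agar_bottle below 0.2 N and contact force between tray and dish_colonies below 0.2 N and contact force between tray and beaker below 0.2 N and contact force between tray and timer below 0.2 N and contact force between tray and marker_blue below 0.2 N); the arm keeps its last pose, push and grip.
It fails at once if a bottle, dish, beaker, timer or pen is pushed more than 30 mm or knocked over (distance of any of media_bottle, agar_bottle, dish_colonies, beaker, timer, marker_blue from where it was at the start of the episode above 0.03 m or angle between any of media_bottle, agar_bottle, dish_colonies, beaker, timer, marker_blue's own z axis and vertical above 0.5 rad).
It also fails if it takes over 53 s, if anything falls off the work surface, if the arm or the gripper's body presses on something with over 40 N, if the wrist force passes 120 N, or if a joint passes its speed limit or range.

## Robot

A 6-joint arm with a two-finger parallel gripper is mounted at the origin on a cart in front of the work surface, level with it; the furniture and walls round the work are solid. World frame = base frame: x ahead of the robot, y to its left, z up, the work surface at z = 0. Lengths are in m, angles in degrees, forces in N, time in s.
With the tool pointing down it reaches from about 0.325 to 0.85 m from the base axis. Payload 15.5 kg.
Tool frame: the origin (TCP) lies at the very end of the fingers, on their centre line; the grasp point (between the pads) lies arm.grip_depth behind it (arm.grip_depth is the distance from the TCP to the grasp point, in m); z points along the fingers, y is the direction in which the jaws open and shut (so a half turn about z gives the same grasp; the last joint's range is limited). The gripper opens to 91 mm and grips with 3 to 60 N. Pads are 32 mm wide; open, the fingers measure 118 mm over their backs; the gripper's body (76 mm by 178 mm) begins 60 mm behind the grasp point.
Start: joints at [-74.628, 28.281, 77.091, -0, 74.628, -5.472], TCP at [0.222, -0.584, 0.214] pointing down, gripper open.
Joint ranges: [-166.48, 166.48], [-47.26, 123.95], [12.59, 153.08], [-70.14, 250.14], [6.76, 159.57], [-176.63, 176.63]. Speed limits (degrees/s): [108.29, 108.29, 147.25, 172.46, 172.46, 172.46].

## Interface

Orientations are given as a 3x3 rotation matrix whose columns are the frame's x, y, z axes.
In Python, from rig import arm gives the robot as it stands. Calls block until the motion is done:
- arm.move_to(position, orientation): joint-space move of the TCP to a pose.
- arm.move_l(position, orientation=None, feed=0.15): straight line of the TCP; orientation=None keeps the orientation; feed is the mean speed in m/s.
- arm.move_joints(angles): joint-space move.
- arm.grip(opening): finger opening in m; the grip force is fixed at half the most; returns when the fingers have stopped.
- arm.sleep(seconds).
- arm.solve_ik(position, orientation): joint angles nearest the present ones, or None.
- arm.snapshot(name): name is "scene" or "side" or "wrist"; returns the picture (480x640x3 uint8, red, green, blue); there is no depth.
- arm.get_calibration(name): a dict with "intrinsics" (3x3 intrinsics, pixels), "cam_to_world" (4x4, takes a point from camera to world coordinates). Camera axes: x right, y down, z forward; pixel columns grow to the right and rows downward; lengths in m; the calibration is good to about 2 mm. The wrist camera is an equidistant fisheye: a pixel r from the principal point sees the ray r / f radians off the axis. A picture is of the moment at which its call begins: read the wrist's pose just before it. get_calibration takes no time and is no camera call; for the wrist camera it gives the pose at the moment of the call.
A pose or a line that the arm cannot do raises arm.Unreachable and nothing moves.
- arm.sign_off(): hands the job in, once; it reports no verdict.
Readings, each from a call of its own:
- arm.current_t(): time.
- arm.current_joint_positions(): joint angles.
- arm.current_dq(): joint speeds.
- arm.current_tau(): joint torques, N m.
- arm.current_ee_pos(): TCP position.
- arm.current_tool_rot(): TCP orientation.
- arm.current_force(): force on the tool from outside, world axes, zero at the start.
- arm.current_torque(): the same for the moment, N m.
- arm.current_width(): finger opening in m.
Only numpy, scipy, OpenCV 4.12 (cv2) and the standard library are available. Lean on these libraries where they do the work, as an engineer would, in place of code of your own. Each camera call takes 0.05 s, during which the arm holds its last target. There are 200 camera calls.

## Working session

There is one attempt and no reset: what is moved stays moved. The work goes in short steps, each a Python script; the robot and the scene stay as the last script left them, time stands still between calls to the robot, and variables do not carry over. Pictures are saved under pics/ and viewed, about 8 in all and at most 12, crops included, and the job is handed in when it is done.

```bash
ls; mkdir -p pics; python3 - <<'E'
from rig import arm
import cv2,numpy as np
for n in("scene","side","wrist"):
    c=arm.get_calibration(n);print(n,np.round(c["intrinsics"],1).tolist(),np.round(c["cam_to_world"],3).tolist())
    cv2.imwrite(f"pics/{n}0.png",arm.snapshot(n)[:,:,::-1])
print(arm.grip_depth,arm.current_t(),arm.current_tool_rot())
E
```

```text
pics
scene [[456.0, 0.0, 324.0], [0.0, 456.0, 240.0], [0.0, 0.0, 1.0]] [[-0.592, -0.603, 0.535, -0.18], [-0.806, 0.45, -0.384, 0.496], [-0.009, -0.659, -0.752, 1.183], [0.0, 0.0, 0.0, 1.0]]
side [[579.7, 0.0, 314.4], [0.0, 579.7, 247.1], [0.0, 0.0, 1.0]] [[0.901, -0.277, 0.333, -0.011], [-0.433, -0.543, 0.72, -1.283], [-0.018, -0.793, -0.609, 1.192], [0.0, 0.0, 0.0, 1.0]]
wrist [[371.6, 0.0, 319.6], [0.0, 371.6, 229.9], [0.0, 0.0, 1.0]] [[0.356, -0.897, -0.26, 0.296], [-0.934, -0.342, -0.099, -0.556], [0.0, 0.279, -0.96, 0.383], [0.0, 0.0, 0.0, 1.0]]
0.0188 0.15 [[ 9.34553596e-01  3.55822298e-01 -2.61566515e-04]
 [ 3.55822383e-01 -9.34553139e-01  9.28015795e-04]
 [ 8.57609048e-05 -9.60351720e-04 -9.99999535e-01]]
```

View pics/scene0.png

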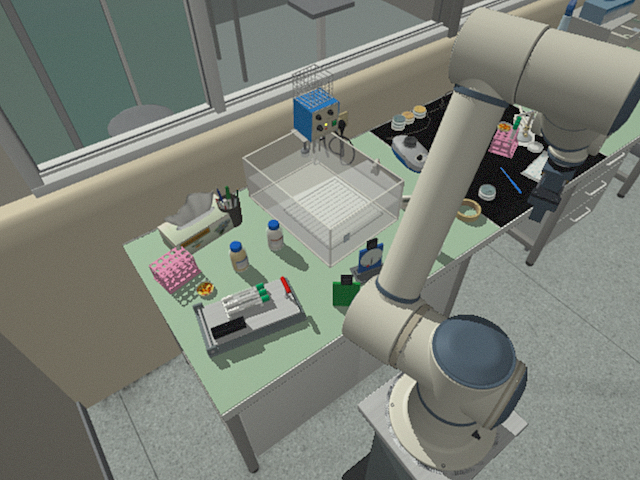

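View pics/side0.png

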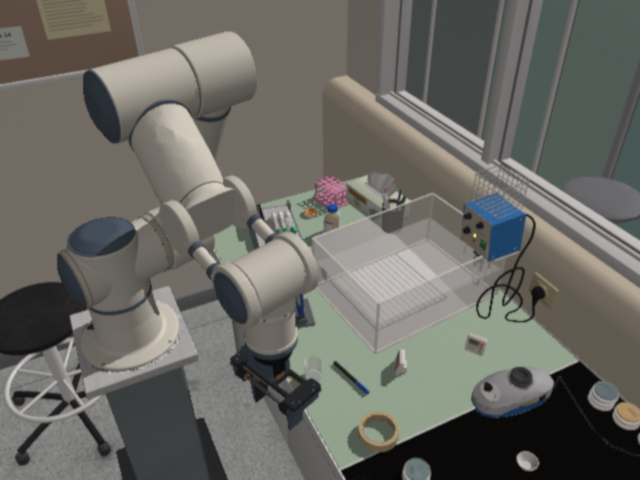

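The scene camera shows the tray at about (250,310), the blue gauge at (370,258), a green look-alike at (345,290), and a clear tank behind them. Next I'll enlarge that area.

```bash
python3 - <<'E'
import cv2
i=cv2.imread("pics/scene0.png")
cv2.imwrite("pics/c1.png",cv2.resize(i[230:360,190:390],(800,520),interpolation=cv2.INTER_CUBIC))
E
```

```text
(no output)
```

View pics/c1.png

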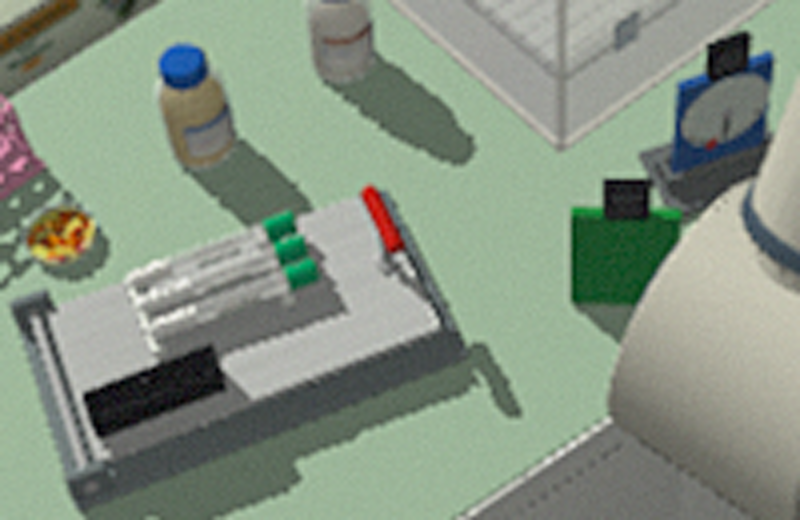

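```bash
cat > h.py <<'E'
from rig import arm
import numpy as np, cv2
def ray(name,uv,cal=None):
    c=cal or arm.get_calibration(name);K=np.array(c["intrinsics"]);T=np.array(c["cam_to_world"])
    d=np.array([(uv[0]-K[0,2])/K[0,0],(uv[1]-K[1,2])/K[1,1],1.])
    if name=="wrist":
        r=np.hypot(d[0],d[1]);d=np.array([*(d[:2]/max(r,1e-9)*np.sin(r)),np.cos(r)])
    return T[:3,3],T[:3,:3]@d
def atz(name,uv,z,cal=None):
    o,d=ray(name,uv,cal);return o+d*(z-o[2])/d[2]
def proj(name,P,cal=None):
    c=cal or arm.get_calibration(name);K=np.array(c["intrinsics"]);T=np.array(c["cam_to_world"])
    p=(np.atleast_2d(P)-T[:3,3])@T[:3,:3]
    if name=="wrist":
        r=np.hypot(p[:,0],p[:,1]);t=np.arctan2(r,p[:,2]);q=p[:,:2]/np.maximum(r,1e-9)[:,None]*t[:,None]
    else: q=p[:,:2]/p[:,2:]
    return q*[K[0,0],K[1,1]]+[K[0,2],K[1,2]]
def down(a): # tool down, jaw axis y at angle a(deg) in world; x = y cross z
    a=np.radians(a);y=np.array([np.cos(a),np.sin(a),0]);z=np.array([0,0,-1.]);return np.column_stack([np.cross(y,z),y,z])
E
python3 - <<'E'
from h import *
C=lambda u,v:(190+u/4,230+v/4)
for n,p,z in [("h1",(370,190),.089),("h2",(397,250),.089),("slotfarhinge",(85,395),.065),("slothandle",(212,347),.065),("basefronthinge",(88,510),0),("basefronthandle",(465,352),0),("tab",(728,50),.145),("gaugebotL",(672,172),.024),("green",(628,195),.145),("bot1",(205,160),0),("bot2",(342,78),0),("dish",(62,255),0),("tankcorner",(560,148),0)]:
    print(n,np.round(atz("scene",C(*p),z),3))
c=arm.get_calibration("wrist");p=arm.current_ee_pos();R=arm.current_tool_rot();T=c["cam_to_world"]
print(np.round(R.T@(T[:3,3]-p),3),np.round(R.T@T[:3,:3],3).tolist())
E
```

```text
h1 [0.553 0.124 0.089]
h2 [0.496 0.137 0.089]
slotfarhinge [0.538 0.372 0.065]
slothandle [0.52  0.281 0.065]
basefronthinge [0.496 0.405 0.   ]
basefronthandle [0.443 0.118 0.   ]
tab [ 0.464 -0.144  0.145]
gaugebotL [ 0.468 -0.101  0.024]
green [ 0.403 -0.001  0.145]
bot1 [0.719 0.185 0.   ]
bot2 [0.726 0.048 0.   ]
dish [0.704 0.321 0.   ]
tankcorner [ 0.555 -0.055  0.   ]
[ 0.079  0.001 -0.17 ] [[0.001, -0.96, -0.279], [1.0, 0.0, 0.001], [-0.001, -0.279, 0.96]]
```

Everything lands in plausible places: base yaw is about -11°, the gauge is near (0.46,-0.14), and the tank edge is at x>0.55. Next are close views of the dial and the tray with the wrist tilted.

```bash
cat >> h.py <<'E'
def tilt(t,yaw=0): # camera on robot side, tool leaning forward by t about world-y, then yaw
    t,a=np.radians([t,yaw]);z=np.array([np.sin(t),0,-np.cos(t)]);y=np.array([0,1.,0])
    Rz=np.array([[np.cos(a),-np.sin(a),0],[np.sin(a),np.cos(a),0],[0,0,1]])
    return Rz@np.column_stack([np.cross(y,z),y,z])
def shot(name):
    import pickle
    c=arm.get_calibration("wrist");i=arm.snapshot("wrist");cv2.imwrite(f"pics/{name}.png",i[:,:,::-1]);pickle.dump(c,open(f"pics/{name}.pkl","wb"))
E
python3 - <<'E'
from h import *
p=arm.current_ee_pos();arm.move_l([p[0],p[1],.33],feed=.3)
for t,P in((35,[.40,-.13,.23]),(25,[.40,-.13,.23]),(15,[.42,-.13,.25])):
    try: arm.move_to(P,tilt(t));print(t);break
    except arm.Unreachable as e: print(t,e)
shot("w1")
arm.move_l([.40,-.05,.33],tilt(15),feed=.3)
for t,P in((20,[.46,.24,.30]),(5,[.46,.24,.30])):
    try: arm.move_to(P,tilt(t,-10));print(t);break
    except arm.Unreachable as e: print(t,e)
shot("w2");print(arm.current_t(),arm.current_joint_positions())
E
```

```text
35
20
6.35 [ 29.32183024   8.26549405  97.12399791 -14.56076891  59.72665928
 -44.90269776]
```

View pics/w1.png

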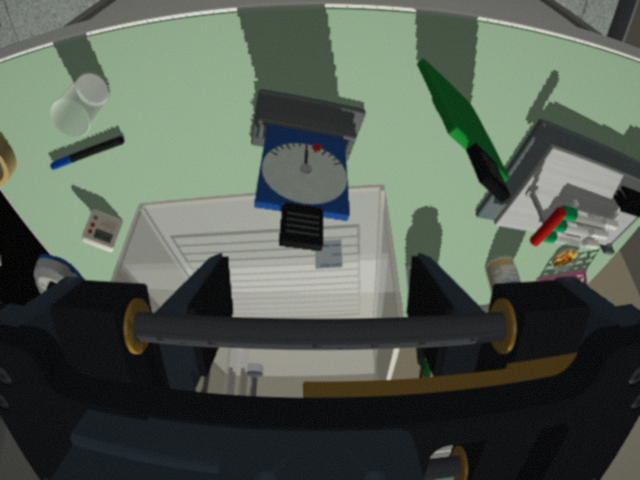

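View pics/w2.png

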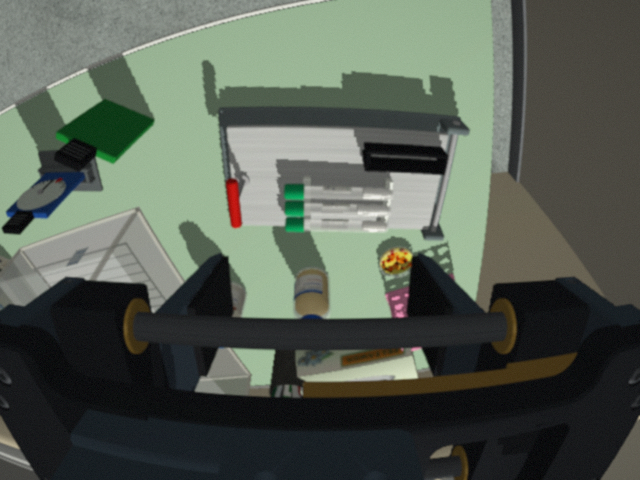

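w1 (upside down) shows the gauge with its dial centre at about (305,170), the red mark at (317,148) and the grip tab at (302,227). w2 shows the tray, with the slot at about (404,158) and the handle from (230,180) to (236,226). I'll enlarge both in one picture.

```bash
python3 - <<'E'
import cv2,numpy as np
a=cv2.imread("pics/w1.png")[85:255,245:375];b=cv2.imread("pics/w2.png")[95:245,205:475]
A=cv2.resize(a,None,fx=3,fy=3,interpolation=3)[:,:390] ;B=cv2.resize(b,None,fx=2.9,fy=2.9,interpolation=3)
cv2.imwrite("pics/c2.png",cv2.resize(a,None,fx=3.5,fy=3.5,interpolation=2));cv2.imwrite("pics/c3.png",B)
E
```

```text
(no output)
```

View pics/c2.png

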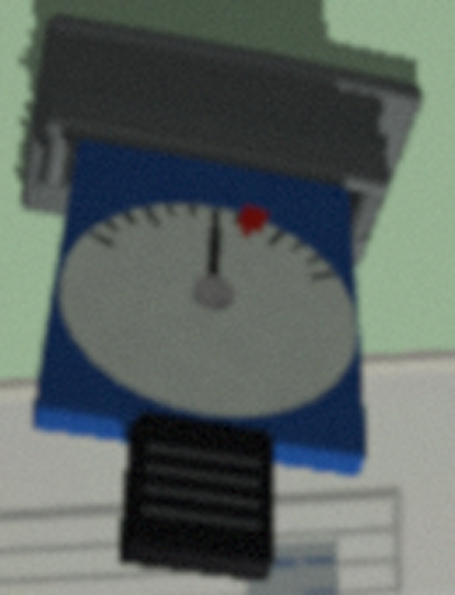

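View pics/c3.png

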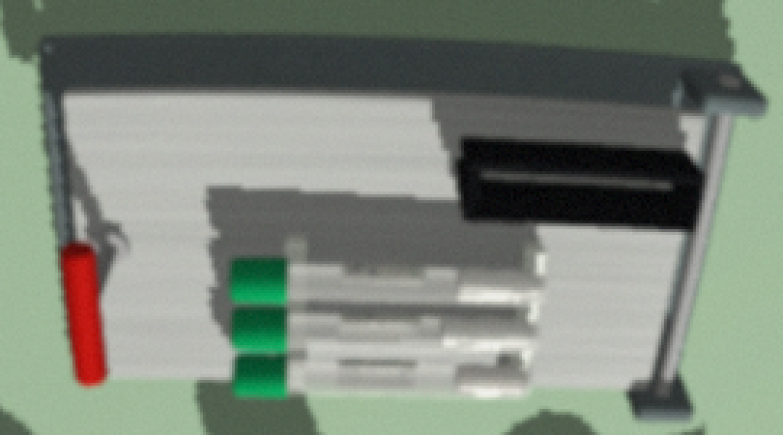

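```bash
cat > fit.py <<'E'
from h import *
import pickle
from scipy.optimize import least_squares
c1=pickle.load(open("pics/w1.pkl","rb"));c2=pickle.load(open("pics/w2.pkl","rb"))
def Rz(a): return np.array([[np.cos(a),-np.sin(a),0],[np.sin(a),np.cos(a),0],[0,0,1]])
M=np.array([[-5,-40,115],[-5,40,115],[5,-40,115],[5,40,115],[5,-17,150],[5,17,150],[-5,0,72],[-5,-38,72],[-5,38,72]])/1e3
U=np.array([[37,410],[362,455],[37,430],[360,472],[123,560],[268,577],[213,292],[59,290],[356,332]])/3.5+[245,85]
f=lambda q:(proj("wrist",M@Rz(q[2]).T+[q[0],q[1],q[3]],c1)-U).ravel()
s=least_squares(f,[.464,-.144,-.1,.008]);g=s.x
print("gauge",np.round(g,4),np.degrees(g[2]),np.round(s.fun.reshape(-1,2),1).tolist())
o=None
def dial(uv):
    o,d=ray("wrist",np.array(uv)/3.5+[245,85],c1);o=Rz(g[2]).T@(o-[g[0],g[1],g[3]]);d=Rz(g[2]).T@d
    p=o+d*(-.005-o[0])/d[0];return p-[0,0,.072]
for n,u in(("tip",(216,210)),("mark",(252,219))):
    p=dial(u);print(n,np.round(p,4),np.arctan2(p[1],-p[2]),np.hypot(p[1],p[2]))
B=lambda u:np.array(u)/2.9+[205,95]
for n,u,z in(("hA",(79,248),.089),("hB",(91,382),.089),("slotc",(578,182),.055),("baseFH",(40,38),.01),("baseF",(730,80),.04)):
    print(n,np.round(atz("wrist",B(u),z,c2),4))
E
python3 fit.py; cat > s.py <<'E'
from h import *
import sys
x,y,z,yaw=map(float,sys.argv[1:5]); R=tilt(0,yaw)
arm.move_to([*(np.array([x,y])-R[:2,0]*.079),z],R);shot(sys.argv[5]);print(arm.current_t())
E
```

```text
gauge [ 0.4713 -0.1453 -0.1959  0.0006] -11.2235535592109 [[0.4, -1.4], [1.8, -1.8], [-0.4, 0.9], [-0.6, 0.8], [-1.0, 0.4], [-0.1, 0.6], [-0.7, 3.7], [1.9, -1.4], [-1.1, -1.8]]
tip [-0.005   0.0004 -0.0402] 0.010602031385924221 0.0402058591212758
mark [-0.005   0.0108 -0.0386] 0.2728317543235617 0.040062602036842
hA [0.4969 0.137  0.089 ]
hB [0.5564 0.1234 0.089 ]
slotc [0.5188 0.3253 0.055 ]
baseFH [0.4358 0.12   0.01  ]
baseF [0.4893 0.3933 0.04  ]
```

```bash
cat >> fit.py <<'E'
print("--")
h=dial((213,292))
for u in((252,219),(216,210),(125,225),(150,215),(172,210),(192,210),(276,237),(298,247),(320,272),(103,238)):
    p=dial(u);q=p-h;print(u,np.round(np.degrees([np.arctan2(p[1],-p[2]),np.arctan2(q[1],-q[2])]),1),np.round(1e3*np.hypot(*p[1:]),1),np.round(1e3*np.hypot(*q[1:]),1))
E
python3 fit.py|sed '1,/--/d'; python3 s.py .519 .325 .15 -12 w3; python3 - <<'E'
import cv2,numpy as np
from h import *
import pickle
c=pickle.load(open("pics/w3.pkl","rb"));u=proj("wrist",[.519,.325,.06],c)[0];print(u)
i=cv2.imread("pics/w3.png");x0=int(max(0,min(u[0]-130,380)));y0=int(max(0,u[1]-70));print(x0,y0)
cv2.imwrite("pics/c4.png",cv2.resize(i[y0:y0+160,x0:x0+260],None,fx=3,fy=3,interpolation=2))
E
```

```text
(252, 219) [15.6 17.1] 40.1 34.9
(216, 210) [ 0.6 -0.2] 40.2 35.0
(125, 225) [-41.6 -48.1] 37.0 33.7
(150, 215) [-28.2 -33.1] 38.1 34.0
(172, 210) [-17.9 -21.4] 39.2 34.5
(192, 210) [ -9.4 -11.7] 39.1 34.1
(276, 237) [28.8 32.4] 36.7 31.9
(298, 247) [39.3 44.2] 37.8 33.5
(320, 272) [56.3 63.4] 35.9 32.8
(103, 238) [-55.2 -62.8] 36.6 34.4
7.275
[321.45871847 124.26340323]
191 54
```

View pics/c4.png

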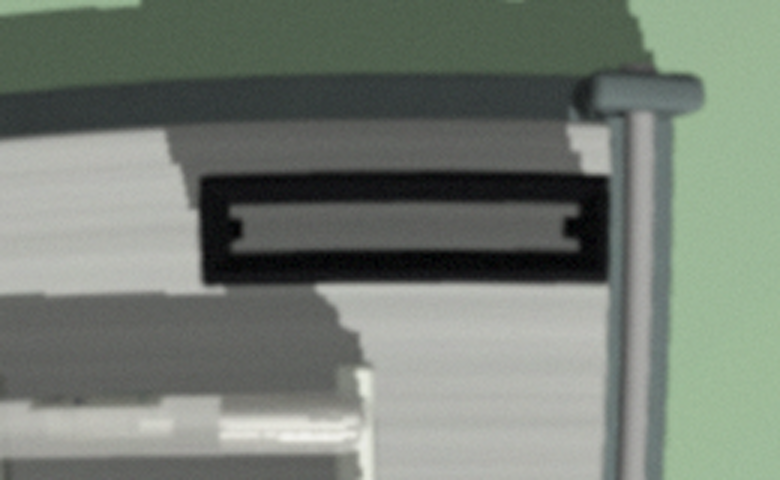

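The slot opens straight down to the tray face. In the crop the floor ends are at (242,228) and (565,228), with the floor spanning rows 203–252.

```bash
python3 - <<'E'
from h import *
import pickle
c=pickle.load(open("pics/w3.pkl","rb"));P=lambda u,v,z:atz("wrist",(u/3+191,v/3+54),z,c)
for z in(.033,.037):
    a,b=P(242,228,z),P(565,228,z);m=(a+b)/2;d=b-a
    print(z,np.round(m,4),np.linalg.norm(d),np.degrees(np.arctan2(-d[0],d[1])))
    print(np.round(P(403,203,z)-P(403,252,z),4))
a,b=P(204,180,.063),P(204,283,.063);print(a,b)
cl=c["cam_to_world"][:3,3];print(cl)
h=np.array([.5267,.1302]);
for yaw in(-11,-12,-13):
    r=np.radians(yaw);ex=np.array([np.cos(r),np.sin(r)]);ey=np.array([-ex[1],ex[0]]);print(yaw,(m[:2]-h)@ex,(m[:2]-h)@ey)
E
```

```text
0.033 [0.5235 0.3274 0.033 ] 0.08295009671859017 -11.821499597365115
[-0.0124  0.0026  0.    ]
0.037 [0.5235 0.3274 0.037 ] 0.0817970479736231 -11.821499597365005
[-0.0122  0.0026  0.    ]
[0.50240946 0.28455293 0.063     ] [0.52584121 0.27914789 0.063     ]
[0.51856418 0.32397133 0.3207592 ]
-11 -0.040809984163472486 0.19291939409404135
-12 -0.044170676280580475 0.19217777910557474
-13 -0.04751791358180245 0.1913776249039246
```

```bash
python3 - <<'E'
from h import *
p=arm.current_ee_pos();arm.move_l([p[0]-.05,p[1],.28],feed=.3)
E
python3 s.py .468 -.145 .25 -12 w4; python3 - <<'E'
import cv2
from h import *
import pickle
c=pickle.load(open("pics/w4.pkl","rb"));u=proj("wrist",[.468,-.145,.15],c)[0]
i=cv2.imread("pics/w4.png");x0=int(u[0]-80);y0=int(max(0,u[1]-60));print(u,x0,y0)
cv2.imwrite("pics/c5.png",cv2.resize(i[y0:y0+120,x0:x0+160],None,fx=5,fy=5,interpolation=2))
E
```

```text
9.6583
[319.65890806 124.0467333 ] 239 64
```

View pics/c5.png

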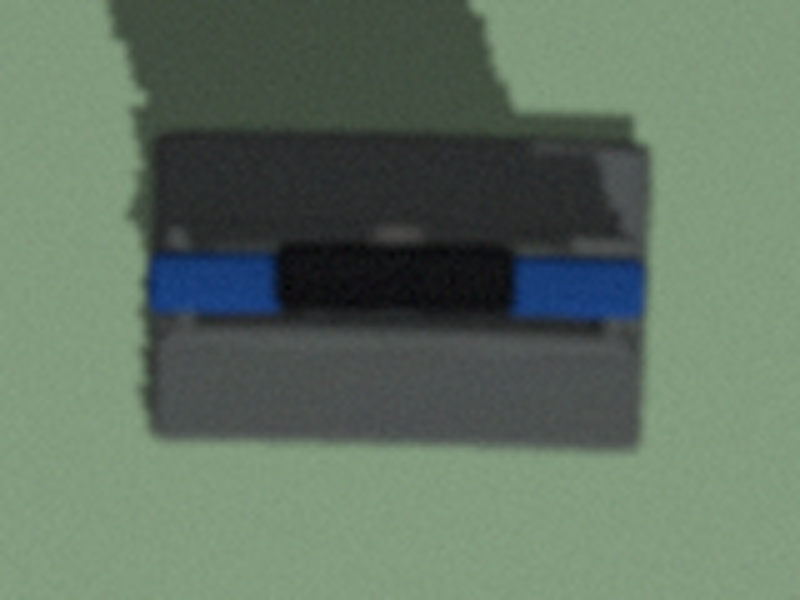

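Tab top: columns 278–513, rows 245–310. Slab top: columns 151–645. Rotation relative to the camera is about 0.6°.

```bash
python3 - <<'E'
from h import *
import pickle
c=pickle.load(open("pics/w4.pkl","rb"));P=lambda u,v,z:atz("wrist",(u/5+239,v/5+64),z,c)
print("tab",P(395.5,278,.158),np.linalg.norm(P(278,278,.158)-P(513,278,.158)),np.linalg.norm(P(395,245,.158)-P(395,310,.158)))
a,b=P(151,284,.123),P(645,288,.123);d=b-a;print("slab",(a+b)/2,P(398,286,.123),np.linalg.norm(d),np.degrees(np.arctan2(-d[0],d[1])))
o,d=ray("scene",(330,217));t=(.555-o[0])/d[0];print("tank top",o+t*d)
s=np.array([.5235,.3274])
g=P(395.5,278,.158)[:2]
for a in(-12,168):
    for p in([*g,.128],[*g,.26],[*s,.26],[*s,.155]):
        q=arm.solve_ik(p,down(a));print(a,None if q is None else np.round(q,0))
E
```

```text
tab [ 0.46471983 -0.14540979  0.158     ] 0.032670038931859866 0.009160314756823131
slab [ 0.46507542 -0.1452625   0.123     ] [ 0.4655733  -0.14535412  0.123     ] 0.07823156555826272 -12.41640654086106
tank top [ 0.555      -0.05450673  0.23564484]
-12 [-24.  24. 102.  -0.  54. -12.]
-12 [-24.  14.  92.  -0.  74. -12.]
-12 [26. 25. 75. -0. 80. 38.]
-12 [26. 31. 82. -0. 67. 38.]
168 [-24.  24. 102.  -0.  54. 168.]
168 [-24.  14.  92.  -0.  74. 168.]
168 [  26.   25.   75.   -0.   80. -142.]
168 [  26.   31.   82.   -0.   67. -142.]
```

```bash
python3 - <<'E'
from h import *
import pickle
c1=pickle.load(open("pics/w1.pkl","rb"));c2=pickle.load(open("pics/w2.pkl","rb"))
for z in(0,.1,.15,.2,.25):print(z,*[np.round(atz("wrist",u,z,c1)[:2],3) for u in((385,187),(140,205))],np.round(atz("wrist",(138,210),z,c2)[:2],3))
i=cv2.imread("pics/w1.png")[170:330,110:420];j=cv2.imread("pics/scene0.png")[120:280,230:420]
k=cv2.imread("pics/w4.png")
cv2.imwrite("pics/c6.png",np.vstack([cv2.resize(k,(400,300)).copy(),cv2.resize(j,(400,300),interpolation=2)]))
E
```

```text
0 [ 0.556 -0.051] [ 0.586 -0.381] [ 0.558 -0.057]
0.1 [ 0.458 -0.075] [ 0.478 -0.303] [0.505 0.017]
0.15 [ 0.409 -0.088] [ 0.424 -0.265] [0.479 0.053]
0.2 [ 0.359 -0.1  ] [ 0.371 -0.226] [0.452 0.09 ]
0.25 [ 0.31  -0.113] [ 0.317 -0.188] [0.426 0.127]
```

View pics/c6.png

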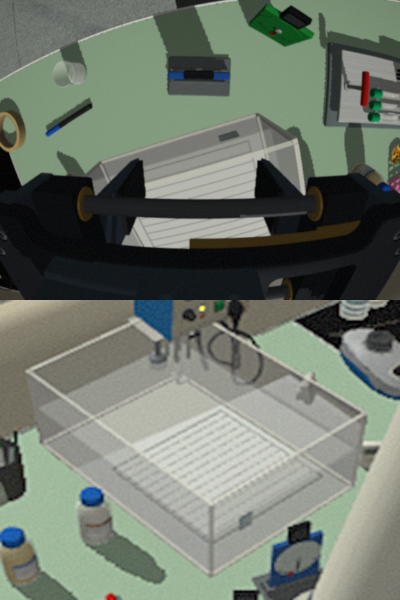

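The tank rim is about 0.18 m high with its wall at x≈0.56, so the gripper body (from z≥0.20, out to x≈0.55) clears it. Grasping now.

```bash
python3 - <<'E'
from h import *
R=down(-12.3);g=[.465,-.1454]
p=arm.current_ee_pos();arm.move_l([p[0]-.04,p[1],.30],feed=.3)
arm.move_to([*g,.24],R);arm.grip(.05)
arm.move_l([*g,.128],feed=.12);f=arm.current_force()
arm.grip(0.0);print("w",arm.current_width(),f,arm.current_force())
arm.move_l([*g,.17],feed=.08);print("lift",arm.current_force(),arm.current_torque(),arm.current_width())
arm.move_l([*g,.30],feed=.25)
R=down(-11.8);s=[.5235,.3274]
arm.move_l([.47,.1,.30],R,feed=.3);arm.move_l([*s,.26],feed=.3);arm.move_l([*s,.20],feed=.2)
print(arm.current_t(),arm.current_ee_pos(),arm.current_force(),arm.current_width())
shot("w5");i=arm.snapshot("scene")[:,:,::-1];cv2.imwrite("pics/s5.png",i)
cv2.imwrite("pics/c7.png",np.hstack([cv2.resize(i[250:360,180:320],(400,314),interpolation=2),cv2.resize(cv2.imread("pics/w5.png"),(400,314))]))
E
```

```text
w 0.009471437544941739 [ 0.73979275 -0.61162765  0.45974916] [0.02635399 0.45560731 1.00369721]
lift [-0.2054478   0.02999218 -1.98391031] [ 0.05192146 -0.10104077  0.01577039] 0.009587217445287424
17.7333 [0.52374195 0.32651116 0.20087693] [-0.00674197  0.31640066 -1.35537305] 0.010045198092192762
```

View pics/c7.png

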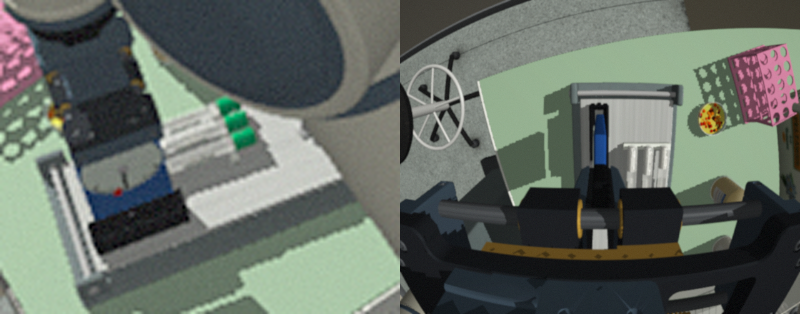

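The gauge is held over the slot and aligned with it, dial to the front. Now I'll lower it while watching the force.

```bash
python3 - <<'E'
from h import *
s=[.5235,.3274];arm.sleep(.3);f0=arm.current_force();print(f0,arm.current_ee_pos())
z=.198
while z>.150:
    z-=.004 if z>.192 or .164<z<.178 else .002
    arm.move_l([*s,z],feed=.03);f=arm.current_force()-f0
    print(round(z,3),np.round(f,1),np.round(arm.current_ee_pos()[2],4))
    if f[2]>5 or np.hypot(f[0],f[1])>10: break
print(arm.current_t(),arm.current_width(),arm.current_ee_pos())
E
```

```text
[-0.27036585 -0.1839557  -2.881781  ] [0.52368269 0.32753994 0.20057412]
0.194 [0.4 0.8 1.9] 0.1936
0.19 [0.3 0.1 1.4] 0.1897
0.188 [-0.  -0.6  1.8] 0.1879
0.186 [ 0.2 -0.1  0.4] 0.1859
0.184 [-0.3  0.   0.9] 0.1839
0.182 [-0.3 -0.1  0.6] 0.1818
0.18 [-0.4  0.6  0.1] 0.1798
0.178 [-0.5 -0.1  1.1] 0.1778
0.176 [ 0.2 -0.3  0.3] 0.1758
0.172 [-0.3  0.7  1.3] 0.1717
0.168 [ 0.9 -0.4  0.8] 0.1678
0.164 [ 0.5 -0.8 -0.1] 0.1638
0.162 [1.  0.3 0.1] 0.1619
0.16 [ 0.6 -0.4  0.3] 0.1599
0.158 [-0.7  0.1  1.1] 0.1579
0.156 [-0.2 -0.2  1. ] 0.1558
0.154 [0.7 0.2 1.6] 0.1539
0.152 [-1.7 -0.8 12.6] 0.1528
22.8667 0.009985088348379982 [0.52377027 0.32760006 0.15277104]
```

Seated: the foot is at z≈0.033, which matches the tray's upper face (hinge 29 mm + 4 mm). Now release and grasp the handle.

```bash
cat >> h.py <<'E'
YAW=-11.8;H=np.array([.5262,.1302,.089])
EX=np.array([np.cos(np.radians(YAW)),np.sin(np.radians(YAW)),0]);EY=np.array([-EX[1],EX[0],0])
HINGE=H+.255*EY-[0,0,.060]
def lifted(th,tl=25):
    r=cv2.Rodrigues(-th*EX)[0];R0=tilt(tl,YAW);P0=H+R0[:,2]*(arm.grip_depth-.001)
    return HINGE+r@(P0-HINGE),r@R0
E
python3 - <<'E'
from h import *
for tl in(30,25,20,10):
    print(tl,[arm.solve_ik(*lifted(t,tl)) is not None for t in(0,.15,.3,.4)])
arm.grip(.04);arm.sleep(.3)
p=arm.current_ee_pos();arm.move_l([p[0],p[1],.25],feed=.2)
P,R=lifted(0)
arm.move_to(P+[0,0,.17]-0*R[:,2],R);arm.grip(.045)
arm.move_l(P-R[:,2]*.07,feed=.2);shot("w6")
arm.move_l(P,feed=.1);print(arm.current_force())
arm.grip(0);print("w",arm.current_width(),arm.current_force(),arm.current_t(),arm.current_ee_pos(),P)
E
```

```text
30 [False, True, True, True]
25 [True, True, True, True]
20 [True, True, True, True]
10 [True, True, True, True]
[ 0.06019526 -0.20745864  0.58820167]
w 0.013127090031972393 [-1.77102019  1.03361369  4.40690444] 28.4333 [0.53363867 0.128736   0.07303638] [0.53356363 0.12866166 0.07286772]
```

The handle is gripped (width 13 mm). Lifting to the estimated 0.28 rad, then looking.

```bash
python3 - <<'E'
from h import *
for t in np.arange(.04,.281,.04):
    arm.move_l(*lifted(t),feed=.06)
print(np.round(arm.current_force(),1),arm.current_width(),arm.current_ee_pos()-lifted(.28)[0])
arm.sleep(1.5);shot("w7");i=arm.snapshot("scene")[:,:,::-1];cv2.imwrite("pics/s7.png",i);print(arm.current_t())
import pickle
out=[]
for n,th in(("w6",0),("w7",.28)):
    c=pickle.load(open(f"pics/{n}.pkl","rb"));r=cv2.Rodrigues(-th*EX)[0]
    S=np.array([.5235,.3274,.033]);D=HINGE+r@(S-HINGE+[0,0,.072]-.005*EX);u=proj("wrist",D,c)[0];print(u)
    w=cv2.imread(f"pics/{n}.png");x=int(np.clip(u[0]-50,0,540));y=int(np.clip(u[1]-50,0,380));print(x,y)
    out.append(cv2.resize(w[y:y+100,x:x+100],(400,400),interpolation=2))
cv2.imwrite("pics/c8.png",np.hstack(out))
E
```

```text
[-0.2 -0.4 -2.5] 0.013487069414902133 [-0.00014972 -0.00014636 -0.00034827]
32.3083
[612.42935999 211.59588334]
540 161
[690.42402288 245.87326493]
540 195
```

View pics/c8.png

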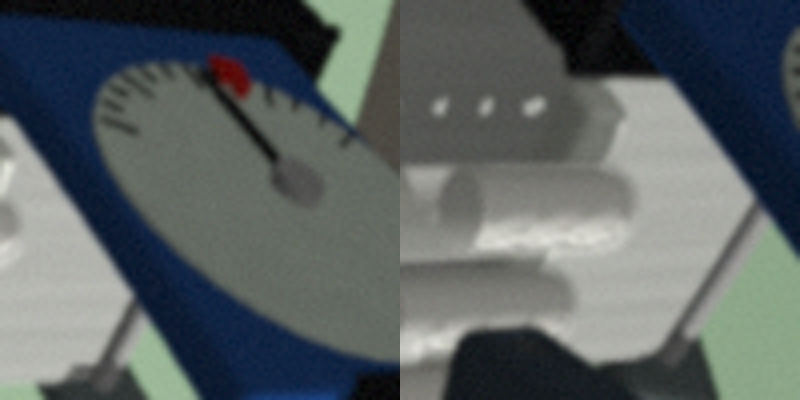

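w6 (seated, tray down) shows the hub at (298,182), the pointer tip at (208,75) and the red mark at about (230,77) in the crop. In w7 the dial is out of view. I'll compute the mark angle from w6.

```bash
python3 - <<'E'
from h import *
import pickle
c=pickle.load(open("pics/w6.pkl","rb"));S=np.array([.5235,.3274,.033])
def D(u,x):
    o,d=ray("wrist",np.array(u)/4+[540,161],c);B=np.column_stack([EX,EY,[0,0,1]]);o=B.T@(o-S);d=B.T@d
    p=o+d*(x-o[0])/d[0];return 1e3*(p[1:]-[0,.072])
pts=[("hub",(298,182)),("tip",(208,75)),("mark",(230,77)),("mkL",(208,60)),("mkR",(248,95)),("mkTop",(222,56)),("mkBot",(240,97)),("L1",(163,74)),("L2",(143,85)),("L3",(118,103)),("L4",(120,127)),("R1",(268,95)),("R2",(293,105)),("R3",(322,125)),("R4",(347,141))]
for x in(-.005,-.008):
    h=D((298,182),x)
    for n,u in pts:
        p=D(u,x);a=lambda q:round(float(np.degrees(np.arctan2(q[0],-q[1]))),1);print(x,n,np.round(p,1),a(p),a(p-h),round(float(np.hypot(*(p-h))),1))
# red/black centroid in w7-free image s7 for the record
i=cv2.imread("pics/w6.png").astype(int);m=(i[:,:,2]>110)&(i[:,:,1]<60)&(i[:,:,0]<70);v,u=np.nonzero(m[161:261,540:640]);
k=(u<75)&(v<40);print("red centroid crop",u[k].mean()*4+2,v[k].mean()*4+2,k.sum())
j=cv2.imread("pics/s7.png");P=HINGE+cv2.Rodrigues(-.28*EX)[0]@(S-HINGE+[0,0,.072]-.005*EX);print(proj("scene",P))
E
```

```text
-0.005 hub [ 6.7 -5.7] 49.4 180.0 0.0
-0.005 tip [  6.6 -37.4] 10.0 -0.2 31.7
-0.005 mark [ 12.6 -37.4] 18.6 10.5 32.2
-0.005 mkL [ 10.5 -42.7] 13.8 5.8 37.2
-0.005 mkR [ 13.3 -31.7] 22.7 14.2 26.8
-0.005 mkTop [ 15.8 -44.7] 19.5 13.2 40.0
-0.005 mkBot [ 10.4 -30.8] 18.6 8.3 25.3
-0.005 L1 [ -5.9 -36.4] -9.2 -22.3 33.2
-0.005 L2 [-13.7 -32.2] -23.1 -37.6 33.4
-0.005 L3 [-23.8 -25.9] -42.5 -56.5 36.6
-0.005 L4 [-27.9 -18.8] -56.0 -69.3 37.0
-0.005 R1 [ 19.3 -32.3] 30.9 25.5 29.4
-0.005 R2 [ 24.4 -29.6] 39.5 36.6 29.7
-0.005 R3 [ 28.1 -23.7] 49.9 50.0 27.9
-0.005 R4 [ 31.7 -19.1] 59.0 61.9 28.3
-0.008 hub [ 1.6 -1.7] 43.0 180.0 0.0
-0.008 tip [  1.5 -32.6] 2.6 -0.2 30.9
-0.008 mark [  7.3 -32.5] 12.7 10.5 31.4
-0.008 mkL [  5.3 -37.8] 7.9 5.8 36.2
-0.008 mkR [  8. -27.] 16.5 14.2 26.1
-0.008 mkTop [ 10.5 -39.7] 14.8 13.2 39.0
-0.008 mkBot [  5.2 -26.1] 11.2 8.3 24.7
-0.008 L1 [-10.7 -31.6] -18.7 -22.3 32.3
-0.008 L2 [-18.3 -27.5] -33.7 -37.6 32.6
-0.008 L3 [-28.1 -21.4] -52.7 -56.5 35.6
-0.008 L4 [-32.1 -14.4] -65.8 -69.3 36.0
-0.008 R1 [ 13.9 -27.6] 26.8 25.5 28.7
-0.008 R2 [ 18.8 -25. ] 37.1 36.6 29.0
-0.008 R3 [ 22.4 -19.2] 49.5 50.0 27.2
-0.008 R4 [ 25.9 -14.7] 60.5 61.9 27.6
red centroid crop nan nan 0
[[216.6355804  318.45973877]]<stdin>:14: RuntimeWarning: Mean of empty slice.
  ret = ret.dtype.type(ret / rcount)
```

Tick-referenced estimates put the mark at about 16–17° (0.28–0.29 rad). I'll check it with an averaged, enlarged scene view; the last one viewed.

```bash
python3 - <<'E'
from h import *
i=np.mean([arm.snapshot("scene")[:,:,::-1].astype(float) for _ in range(8)],0).astype(np.uint8)
cv2.imwrite("pics/s8.png",i)
j=cv2.imread("pics/s5.png")
cv2.imwrite("pics/c9.png",np.hstack([cv2.resize(i[295:345,190:245],(440,400),interpolation=2),cv2.resize(j[290:335,205:245],(355,400),interpolation=2)]))
print(arm.current_t(),arm.current_force())
E
```

```text
32.7083 [-3.11961807  1.77348544 -3.28618699]
```

View pics/c9.png

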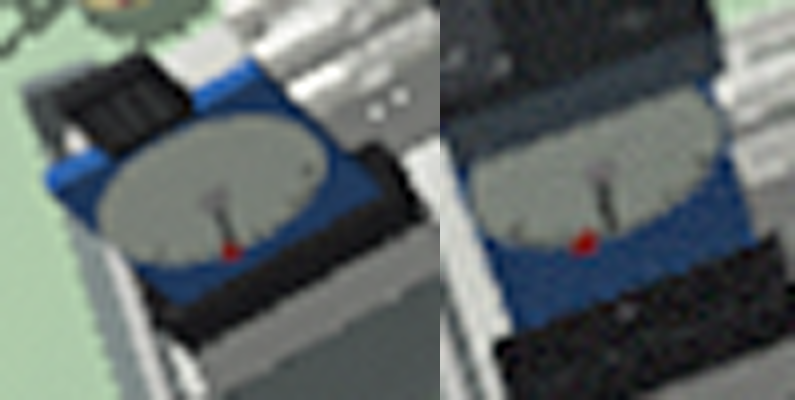

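The averaged view shows the pointer running from the hub (216,198) through (229,243) straight into the red mark at (232,252), agreeing with the two earlier estimates. The gauge sits down in the slot. Handing in.

```bash
python3 - <<'E'
from rig import arm
import numpy as np
print(arm.current_t(),arm.current_width(),np.abs(arm.current_dq()).max());arm.sign_off()
E
```

```text
32.7083 0.013244699600042951 0.14707376266577152
the job is handed in; nothing more can be done
```

I seated the blue gauge in the slot with the tray down and the dial facing the robot. I then gripped the red handle, lifted the tray to about 0.28 rad, and handed in at 32.7 s, still holding the handle. The sign-off gives no verdict.

**Checks that agreed:**
- **Seating:** the gauge stopped firmly (about 12 N) with its foot at z≈0.033 m, the height the slot floor should have. I did not separately measure how far it sits from the slot's centre.
- **Pointer on mark:** the final averaged scene view shows the pointer running straight into the red mark. My main mark reading, against the dial ticks, was about 16–17°; the tray is at 16.0°.
- **Hold:** the fingers were on the handle bar (13 mm opening), the force reading showed a downward load of about 3 N, and the arm was practically still.

**Checks that were weak or disagreed:**
- **Mark angle:** readings ranged from about 10° to 19°, depending on how far the pointer and mark stand off the dial. I relied on the ticks and the final picture.
- **Dial close-up:** once the tray was lifted, the dial was outside the wrist camera's view. The last check therefore rests on the coarser scene camera, good to roughly ±2° against the 4° allowed.
- **Gauge position:** the first fit put the gauge about 6 mm too far from the robot. I replaced it with a view from straight above before grasping.

I saw no contact with the bottles, the other bench items or the green look-alike, but I did not re-measure where they stand.

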